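# Clamp the square baby food jar in the jar clamp

### The job

Clamp the square-sided baby food jar from the high chair tray in the jar clamp on the benchtop, ready for its cap to be twisted off one-handed: open the sliding jaw if it is in the way, stand the jar gently on the two ribs midway across the jaws, press it flat against the fixed jaw, and only then close the sliding jaw until it grips the jar firmly by itself, without forcing it so hard that the glass could crack. Leave the other things where they are.

Things in the scene. Friction and masses are not known exactly. Their poses are not given: they have to be found in the camera images.
- square_jar: the jar to clamp: a sealed glass baby food jar with a square body, 54 x 54 mm and 50 mm high, and a round white twist cap, 44 mm across, on top; 68 mm high in all, about 0.2 kg. Stands upright on the high chair tray. Origin: centre of its underside; z up, x and y square to its flat sides.
- clamp: the jar clamp (one-handed opening aid) held by suction feet to the benchtop: a grey base plate 250 mm long (its x) and 104 mm wide (its y), upper face 20 mm above the bench, with two raised aluminium ribs, 8 mm wide and 36 mm apart centre to centre, that run along x; their tops, on which a jar stands, are 26 mm above the bench. Origin: under the middle of the base at bench level; x points from the sliding jaw to the fixed jaw, z up. It cannot be shifted.
- fixed_jaw: the fixed jaw at the clamp's +x end: an upright wall with a flat rubber pad 84 mm wide, its top 38 mm above the rib tops. Origin: on the pad's face, mid-width, at the height of the rib tops; the pad's face looks to -x; axes as the clamp's.
- sliding_jaw: the jaw that slides along the clamp's x, 46 to 100 mm from the fixed pad at the start (100 is fully open): a wall 16 mm thick, 88 mm wide, 38 mm above the rib tops, with a rubber pad facing +x, and behind it a low carriage (top 8 mm above the rib tops) with a black push handle. Origin: on the pad's face, mid-width, at rib-top height; axes as the clamp's. The glass is in danger above 40 N.
- jaw_handle (a point): middle of the rear (-x) face of the upright push handle: 76 mm behind the sliding pad's face, 40 mm above the rib tops; handle 14 mm thick (x), 50 wide (y), top 55 above the rib tops, 46 mm clear between it and the jaw's wall. A brake makes the jaw take about 8 N to slide either way and holds it where left, keeping at most 8 N of clamping; pushing the handle home with 16 to 25 N leaves the jar firm, 12 N does not.
- tray: the high chair's white tray beside the bench, 600 mm (x) by 400 mm (y), with a rim 16 mm above its floor. A teal suction plate, 160 mm across and 24 mm high, is stuck to it near its -x end. Origin: middle of the tray at bench level; the floor is 10 mm above the origin. Cannot be shifted.
- round_jar: another sealed baby food jar, round, 58 mm across and 68 mm high, standing on the tray; not wanted. Origin: centre of its underside.
- snack_cup: snack cup with a closed flap lid and two side handles, 82 mm across (116 mm over the handles, along its y), 76 mm high, on the tray. Origin: centre of its underside.
- fork: child's plastic fork lying on the benchtop, 139 mm long (its x), 22 mm wide. Origin: near its middle, at its underside.
Mind the look-alikes: they are no part of the job. Leave any blue or red look-alike of the square_jar alone.

How it is judged:
By the outcome, as a careful person would: the job done as asked, in the order asked, and still so for the second after the job is handed in, with the robot touching nothing.
It also fails if it takes over 72 s, if anything falls off the work surface, if the arm or the gripper's body presses on something with over 40 N, if the wrist force passes 120 N, or if a joint passes its speed limit or range.

### The arm

A 6-joint arm with a two-finger parallel gripper is mounted at the origin on the work surface. World frame = base frame: x ahead of the robot, y to its left, z up, the work surface at z = 0. Lengths are in m, angles in rad, forces in N, time in s.
With the tool pointing down it reaches from about 0.35 to 0.975 m from the base axis. Payload 4.9 kg.
Tool frame: the origin (TCP) lies on the centre line of the jaws, within the pads' length; the fingertips stand 25 mm ahead of it and the grasp point (between the pads) lies 6 mm ahead of it; z points along the fingers, y is the line along which they close (so a half turn about z gives the same grasp; the last joint's range is limited). The gripper opens to 85 mm and grips with 20 to 120 N. Pads are 22 mm wide; open, the fingers measure 114 mm over their backs; the gripper's body (76 mm by 85 mm) begins 54 mm behind the grasp point. The pads swing forward as they close: fully open they stand 13 mm farther back than shut.
Start: joints at [-1.429, 0.053, 1.613, -0, 1.476, -0.119], TCP at [0.161, -0.604, 0.256] pointing down, gripper open.
Joint ranges: [-3.01, 3.01], [-1.01, 2.22], [0.06, 2.58], [-1.02, 4.17], [0.09, 2.62], [-3.14, 3.14]. Speed limits (rad/s): [2.57, 2.57, 3.14, 3.14, 3.14, 3.14].

### API

Orientations are given as a unit quaternion [w, x, y, z].
In Python, from plant import state, grab_frame, get_calibration, job gives the robot as it stands. The module is installed in compiled form; this text tells all that it offers.
- The arm moves only by the tool move_arm, never from a script. Its argument "targets" is a list that holds one entry, the list of rows, each a list of 5 numbers: the opening in per cent of the stroke, from 0 (shut) to 100 (fully open), then the shift along the tool's x, y, z as a fraction of full scale, then the turn about the tool's z as a fraction of full scale. A call has 1 to 5 rows; each row shifts and turns the commanded pose from where the row before left it, along the tool's axes as they then stand; what a row does not reach is not made up. Full scale, the value 1, is 0.6 m for a shift and 6 degrees for a turn. A row lasts 1/12 s, in which the tool goes at most 41.7 mm and 7.16 degrees, less where a joint would pass 70% of its speed; a pose out of reach is approached as far as the arm can. A call with a number of a shift or a turn outside -1 to 1 is refused whole. A call with a gripper value outside its range is refused whole. The fingers move at their own pace and stop on an object; the grip force is fixed at half the most. Time passes only in rows, so rows that do not move let the fingers close. It gives the time, the measured TCP pose, the force, the opening and the grip force at its end, in the units of the state.
- state(): the state, without advancing time (a new reading comes with each control period).
- grab_frame(name): name is "side" or "top"; returns the picture (420x560x3 uint8, red, green, blue); there is no depth.
- get_calibration(name): a dict with "vertical_fov" (degrees; the focal length in pixels is half the picture's height over the tangent of half this angle, whatever the lens; pixels are square), "cx", "cy" (the principal point, pixels), "dist_coeffs" ([k1, k2, p1, p2, k3] as OpenCV has them; the pictures are not rectified), "R" (3x3) and "t" (3): a world point X has camera coordinates R X + t. Camera axes: x right, y down, z forward; pixel columns grow to the right and rows downward; lengths in m; the calibration is good to about 2 mm. A picture is of the moment at which its call begins. get_calibration takes no time and is no camera call.
- job.job_done(): hands the job in; it is judged then, once.
The state is a dict: "time": time; "joint_pos": joint angles; "joint_vel": joint speeds; "joint_efforts": joint torques, N m; "tool_pos": TCP position; "tool_rot": TCP orientation; "contact_force": force on the tool from outside, world axes, zero at the start; "ft_torque": the same for the moment, N m; "gripper_width": opening from 0.0 (shut) to 1.0 (fully open); "grasp_force": force on a finger pad.
Only numpy, scipy, OpenCV 4.12 (cv2) and the standard library are available. Lean on these libraries where they do the work, as an engineer would, in place of code of your own. Each camera call takes 0.05 s, during which the arm holds its last target. There are 200 camera calls.

## Working session

There is one attempt and no reset: what is moved stays moved. The work goes in short steps, Python scripts to look and compute and a tool call to move; the robot and the scene stay as the last step left them, time stands still between calls to the robot, and variables do not carry over. Pictures are saved under pics/ and viewed, at most 10 in all, crops included, and the job is handed in when it is done.

Besides the shell and the picture viewer there is one more tool, called after "Request:" as name(argument=value, ...) on one line, values as JSON. move_arm: Moves the arm, as the interface text tells. Shift numbers are shares of 0.6 m and turn numbers shares of 6 degrees, none past 1 either way. Its arguments: {"type":"object","properties":{"targets":{"type":"array"}},"required":["targets"]}

```bash
mkdir -p pics; cat > h.py <<'E'
import numpy as np, cv2, json
from plant import state, grab_frame, get_calibration, job
def cam(n):
    c=get_calibration(n); f=210/np.tan(np.radians(c["vertical_fov"])/2)
    K=np.array([[f,0,c["cx"]],[0,f,c["cy"]],[0,0,1]]); return K,np.array(c["dist_coeffs"],float),np.array(c["R"]),np.array(c["t"])
def ray(n,px):
    K,d,R,t=cam(n); p=cv2.undistortPoints(np.array(px,float).reshape(-1,1,2),K,d).reshape(-1,2)
    return -R.T@t, np.c_[p,np.ones(len(p))]@R
def onz(n,px,z):
    o,D=ray(n,px); return o+D*((z-o[2])/D[:,2])[:,None]
def proj(n,X):
    K,d,R,t=cam(n); return cv2.projectPoints(np.array(X,float).reshape(-1,1,3),cv2.Rodrigues(R)[0],t,K,d)[0].reshape(-1,2)
def snap(n,name):
    im=grab_frame(n); cv2.imwrite(f"pics/{name}.png",im[:,:,::-1]); return im
E
python3 - <<'E'
from h import *
np.set_printoptions(precision=3,suppress=True)
for n in("top","side"):
    snap(n,n+"0"); K,d,R,t=cam(n); print(n,K[0,0],d,-R.T@t)
s=state();print(s)
E
```

```text
top 433.9794350178817 [-0.052  0.     0.     0.     0.   ] [0.356 0.009 1.25 ]
side 392.5005635161586 [-0.037  0.     0.     0.     0.   ] [ 0.373 -0.712  0.686]
{'time': 0.1, 'joint_pos': array([-1.429,  0.053,  1.614, -0.   ,  1.476, -0.119]), 'joint_vel': array([ 0.001,  0.   , -0.005, -0.   , -0.001,  0.   ]), 'joint_efforts': array([  0.001, -39.49 , -37.136,  -0.   ,   0.004,  -0.   ]), 'tool_pos': array([ 0.161, -0.603,  0.255]), 'tool_rot': array([-0.001,  0.992,  0.13 , -0.   ]), 'contact_force': array([ 0.813, -0.657, -0.213]), 'ft_torque': array([-0.054, -0.036, -0.048]), 'grasp_force': 0.0, 'gripper_width': 1.0010095147172502}
```

View pics/top0.png

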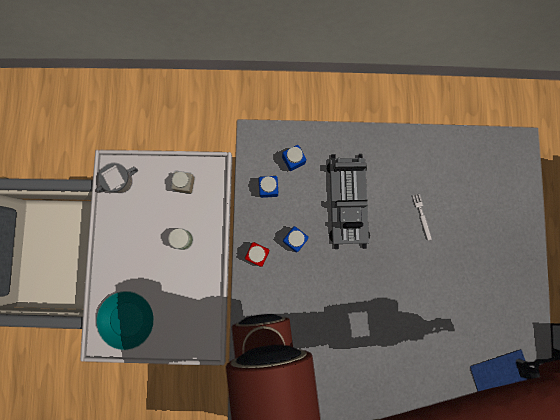

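View pics/side0.png

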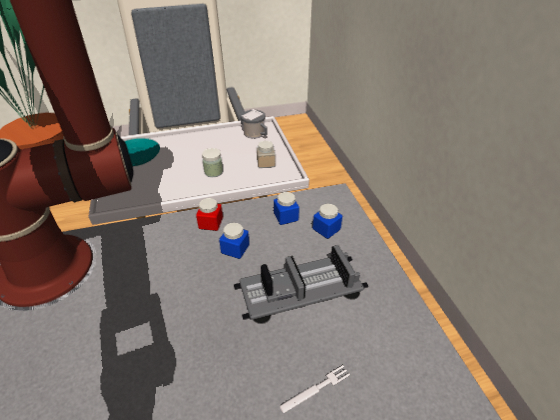

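The top picture shows a beige square jar on the tray at (181,181). Things that could be mistaken for it are the round jar at (179,238), the blue jars at (293,157), (268,185) and (296,238), and the red one at (257,254). I choose the jar at (181,181) because it is square, glass and on the tray. The clamp is at (348,200), with its fixed jaw towards the top. I'll check the choice in a close crop that also covers the clamp.

```bash
python3 - <<'E'
from h import *
np.set_printoptions(precision=4,suppress=True)
t=cv2.imread("pics/top0.png"); s=cv2.imread("pics/side0.png")
def cr(im,x,y,w,h,k): return cv2.resize(im[y:y+h,x:x+w],None,fx=k,fy=k,interpolation=cv2.INTER_CUBIC)
a=cr(t,156,156,50,50,6); b=cr(s,241,130,50,50,6); c=cr(t,318,145,60,110,5.4545); 
left=np.vstack([a,b])
cv2.imwrite("pics/crop1.png",np.hstack([left,c])); 
print(onz("top",[(181,181),(348,200)],.078))
E
```

```text
[[ 0.59    0.2626  0.078 ]
 [ 0.5468 -0.197   0.078 ]]
```

View pics/crop1.png

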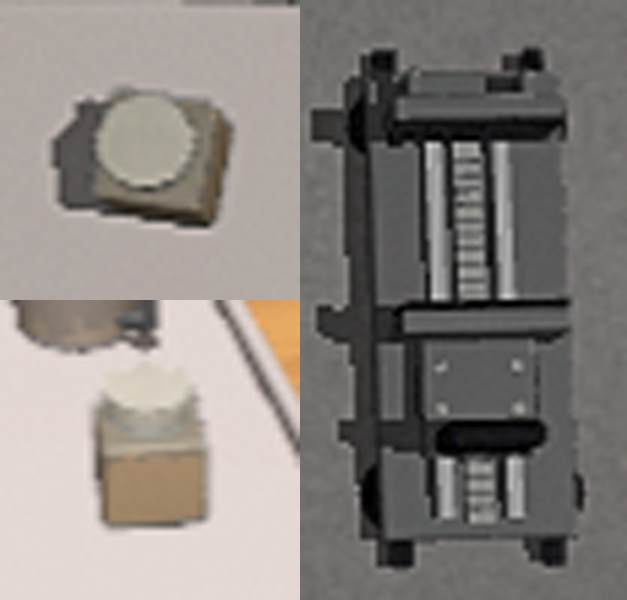

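The crop confirms the choice: the jar at top (181,181) and side (266,153) is square-sided beige glass with a white cap. The clamp crop shows the fixed pad edge at about row 167 and the sliding wall at about rows 200–206. Next I'll measure these points.

```bash
python3 - <<'E'
from h import *
np.set_printoptions(precision=4,suppress=True)
T=lambda x,y:(318+(x-300)/5.4545-.4,145+y/5.4545-.4)
J=lambda x,y:(156+x/6-.4,156+y/6-.4)
S=lambda x,y:(241+x/6-.4,130+(y-300)/6-.4)
def pr(l,n,px,z):
    P=onz(n,px,z); v=P[1]-P[0]; print(l,P[:,:2].ravel(),"len",np.linalg.norm(v[:2]),"ang",np.degrees(np.arctan2(v[1],v[0])))
pr("rib L outer","top",[T(428,500),T(424,160)],.026)
pr("rib L lower-upper left edge","top",[T(438,515),T(425,145)],.026)
pr("rib R right edge","top",[T(525,515),T(510,145)],.026)
pr("fixed face edge","top",[T(392,121),T(562,121)],.064)
pr("fixed back edge","top",[T(400,97),T(562,97)],.064)
pr("slide face(pad)","top",[T(402,302),T(568,302)],.064)
pr("slide back edge","top",[T(404,335),T(570,332)],.064)
pr("handle top front","top",[T(436,424),T(546,424)],.081)
pr("handle top rear","top",[T(436,448),T(546,448)],.081)
pr("base right","top",[T(576,537),T(566,140)],.02)
pr("base rear","top",[T(385,537),T(576,537)],.02)
pr("jar side bottom","side",[S(103,522),S(207,522)],.01)
pr("jar side top","side",[S(103,452),S(207,450)],.06)
pr("jar bottom edge top-view z.06","top",[J(95,188),J(208,208)],.06)
pr("jar bottom edge top-view z.01","top",[J(95,193),J(210,224)],.01)
pr("jar right edge z.01","top",[J(210,224),J(231,115)],.01)
# caps
def cap(n,box):
    im=cv2.imread(f"pics/{n}0.png"); x,y,w,h=box; c=im[y:y+h,x:x+w].astype(int)
    b,g,r=c[...,0],c[...,1],c[...,2]
    m=((g-b)>8)&(g>=r-3)&(g>150)
    mm=m.astype(np.uint8); k,l,st,ce=cv2.connectedComponentsWithStats(mm); i=1+st[1:,4].argmax()
    print(n,st[i],ce[i]+[x,y]); return ce[i]+[x,y]
a=cap("top",(165,165,40,40)); print(onz("top",[a],.078))
b=cap("side",(245,130,45,40)); print(onz("side",[b],.074))
print(cv2.imread("pics/top0.png")[180,175:190].tolist())
E
```

```text
rib L outer [ 0.4509 -0.1862  0.631  -0.1842] len 0.18012645382853676 ang 0.6205365203724776
rib L lower-upper left edge [ 0.4432 -0.1914  0.6391 -0.1848] len 0.19605042598833775 ang 1.9327434519031803
rib R right edge [ 0.444  -0.2368  0.6402 -0.23  ] len 0.19626219061946953 ang 1.9585761806519844
fixed face edge [ 0.6425 -0.1618  0.6446 -0.2497] len 0.0879239755893379 ang -88.63053639677689
fixed back edge [ 0.6553 -0.1659  0.6573 -0.2498] len 0.08392522230857864 ang -88.61152544691211
slide face(pad) [ 0.5484 -0.1669  0.5503 -0.2518] len 0.08492924117146368 ang -88.76294930134918
slide back edge [ 0.5315 -0.1679  0.5349 -0.2527] len 0.08483068549238344 ang -87.74580402760188
handle top front [ 0.4846 -0.1814  0.4857 -0.2365] len 0.055089750347724654 ang -88.8522626278955
handle top rear [ 0.4726 -0.1814  0.4737 -0.2364] len 0.05501536762590754 ang -88.8697595846568
base right [ 0.4335 -0.2647  0.645  -0.2613] len 0.21156254306024808 ang 0.9116843793337932
base rear [ 0.4316 -0.1647  0.4335 -0.2647] len 0.09999324904541483 ang -88.93228194999949
jar side bottom [0.5685 0.2525 0.619  0.2386] len 0.05240427800377042 ang -15.38471202699456
jar side top [0.5674 0.2395 0.6165 0.2277] len 0.05055666267685904 ang -13.406756776088153
jar bottom edge top-view z.06 [0.5762 0.2924 0.5678 0.2393] len 0.053700458258784604 ang -98.94921005551738
jar bottom edge top-view z.01 [0.583  0.3042 0.5689 0.2477] len 0.0582067504777908 ang -103.98562882305885
jar right edge z.01 [0.5689 0.2477 0.6228 0.24  ] len 0.0544431116499326 ang -8.106139694710874
top [14 11  6  5 11] [181.9091 178.0909]
[[0.5982 0.2605 0.078 ]]
side [22 21  2  2  3] [267.3333 151.6667]
[[0.5934 0.2277 0.074 ]]
[[148, 160, 165], [150, 163, 167], [151, 163, 167], [152, 165, 169], [151, 164, 169], [151, 164, 168], [151, 165, 169], [149, 164, 169], [151, 165, 170], [151, 165, 168], [150, 163, 168], [154, 167, 171], [161, 176, 180], [120, 133, 138], [104, 117, 123]]
```

```bash
python3 - <<'E'
from h import *
np.set_printoptions(precision=4,suppress=True)
for n,(x,y,w,h) in dict(top=(160,160,44,44),side=(248,132,36,42)).items():
    im=cv2.imread(f"pics/{n}0.png"); c=cv2.resize(im[y:y+h,x:x+w],None,fx=4,fy=4,interpolation=cv2.INTER_CUBIC).astype(int)
    d=c[...,2]-c[...,0]; print(n,"tray r-b",np.median(d[:12]),"pct",np.percentile(d,[5,25,50,75,95]))
    m=((d>np.median(d)+8)).astype(np.uint8)
    k,l,st,ce=cv2.connectedComponentsWithStats(m); ids=np.argsort(-st[1:,4])[:1]+1
    m=(l==ids[0]).astype(np.uint8); ct=max(cv2.findContours(m,0,2)[0],key=cv2.contourArea); hu=cv2.convexHull(ct)
    p=cv2.approxPolyDP(hu,4,True).reshape(-1,2)/4.+[x-.375,y-.375]; print("area",m.sum()/16,"poly",p.tolist())
    print("z.01",onz(n,p,.01)[:,:2].tolist() and onz(n,p,.01)[:,:2]); print("z.06",onz(n,p,.06)[:,:2])
    v=cv2.cvtColor(c.astype(np.uint8),cv2.COLOR_BGR2GRAY); 
    cc=(v>145)&(d>10) if n=="top" else (v>165)&(d>8); cv2.imwrite(f"pics/m_{n}.png",np.hstack([m*255,cc.astype(np.uint8)*255]))
    k,l,st,ce=cv2.connectedComponentsWithStats(cv2.morphologyEx((cc&(m>0)).astype(np.uint8),cv2.MORPH_OPEN,np.ones((5,5)))); i=1+st[1:,4].argmax()
    q=ce[i]/4+[x-.375,y-.375]; print("cap",st[i]/4,q,onz(n,[q],.078 if n=="top" else .078))
E
python3 -c "
import cv2,numpy as np
a=cv2.imread('pics/m_top.png');b=cv2.imread('pics/m_side.png');b=cv2.copyMakeBorder(b,0,a.shape[0]-b.shape[0],0,0,0)
cv2.imwrite('pics/m.png',np.hstack([a,b]))"
```

```text
top tray r-b 13.0 pct [ 6. 12. 13. 14. 21.]
area 54.8125 poly [[191.125, 173.875], [193.625, 177.375], [191.375, 191.375], [186.625, 191.875], [187.125, 184.875]]
z.01 [[0.6253 0.2488]
 [0.615  0.241 ]
 [0.5735 0.2457]
 [0.5718 0.2594]
 [0.5924 0.2589]]
z.06 [[0.6144 0.2392]
 [0.6046 0.2317]
 [0.5648 0.2361]
 [0.5631 0.2493]
 [0.5829 0.2488]]Traceback (most recent call last):
  File "<stdin>", line 13, in <module>
ValueError: attempt to get argmax of an empty sequence
[ WARN:0@0.011] global loadsave.cpp:275 findDecoder imread_('pics/m_side.png'): can't open/read file: check file path/integrity
Traceback (most recent call last):
AttributeError: 'NoneType' object has no attribute 'shape'
```

```bash
python3 - <<'E'
from h import *
np.set_printoptions(precision=4,suppress=True)
a=(180.1,178.9);b=(265.3,143.8)
print("cap top",onz("top",[a],.078),"side",onz("side",[b],.076),onz("side",[b],.078))
x,y,w,h=248,132,36,42
c=cv2.resize(cv2.imread("pics/side0.png")[y:y+h,x:x+w],None,fx=4,fy=4,interpolation=cv2.INTER_CUBIC).astype(int)
d=c[...,2]-c[...,0]; print(np.percentile(d,[5,25,50,75,95]))
m=(d>22).astype(np.uint8); m=cv2.morphologyEx(m,cv2.MORPH_OPEN,np.ones((5,5)))
k,l,st,ce=cv2.connectedComponentsWithStats(m);
for i in range(1,k):
    if st[i,4]<200: continue
    ct=max(cv2.findContours((l==i).astype(np.uint8),0,2)[0],key=cv2.contourArea)
    p=cv2.approxPolyDP(cv2.convexHull(ct),5,True).reshape(-1,2)/4.+[x-.375,y-.375]; print(st[i]/4,p.tolist())
    print(np.c_[onz("side",p,.01)[:,:2],onz("side",p,.06)[:,:2]])
for yaw in(-14,-9):
  for ctr in((.598,.266),):
    r=np.radians(yaw);R=np.array([[np.cos(r),-np.sin(r)],[np.sin(r),np.cos(r)]])
    q=np.array([[-1,-1],[1,-1],[1,1],[-1,1]])*.027@R.T+ctr
    for z in(.01,.06):
      X=np.c_[q,[z]*4]; print(yaw,z,"side crop",((proj("side",X)-[241,130]+.4)*6+[0,300]).round().tolist(),"top",((proj("top",X)-156+.4)*6).round().tolist())
E
```

```text
cap top [[0.5958 0.2654 0.078 ]] side [[0.5973 0.268  0.076 ]] [[0.5966 0.2648 0.078 ]]
[12. 15. 16. 22. 55.]
[  1.5    0.    11.     5.25 164.75] [[259.875, 133.875], [257.875, 136.125], [251.125, 136.625], [249.125, 131.625], [257.125, 131.625]]
[[0.619  0.4415 0.6008 0.3562]
 [0.6091 0.4286 0.5916 0.3443]
 [0.5864 0.4315 0.5706 0.3469]
 [0.5868 0.4663 0.571  0.3791]
 [0.6133 0.4589 0.5956 0.3723]]
[12.75 11.75  6.75  5.   54.75] [[260.375, 143.375], [266.875, 147.375], [264.875, 148.125]]
[[0.6066 0.3809 0.5893 0.3001]
 [0.6212 0.3512 0.6029 0.2726]
 [0.6139 0.3485 0.5961 0.2701]]
[   9.25   17.     18.25   18.25 1047.  ] [[257.125, 148.625], [273.875, 150.375], [274.625, 164.875], [258.125, 166.375]]
[[0.5891 0.3523 0.5732 0.2736]
 [0.6385 0.3278 0.6189 0.2509]
 [0.62   0.2479 0.6017 0.1769]
 [0.5698 0.2534 0.5553 0.182 ]]
-14 0.01 side crop [[99.0, 530.0], [207.0, 528.0], [206.0, 469.0], [102.0, 470.0]] top [[212.0, 231.0], [244.0, 126.0], [138.0, 97.0], [106.0, 203.0]]
-14 0.06 side crop [[96.0, 445.0], [206.0, 444.0], [205.0, 386.0], [98.0, 387.0]] top [[193.0, 213.0], [226.0, 103.0], [116.0, 74.0], [82.0, 183.0]]
-9 0.01 side crop [[104.0, 532.0], [212.0, 525.0], [201.0, 467.0], [97.0, 473.0]] top [[218.0, 228.0], [241.0, 120.0], [132.0, 101.0], [109.0, 208.0]]
-9 0.06 side crop [[101.0, 448.0], [211.0, 441.0], [200.0, 383.0], [94.0, 390.0]] top [[199.0, 209.0], [222.0, 97.0], [109.0, 77.0], [85.0, 189.0]]
```

Measured so far:
- **Jar:** centre about (0.597, 0.267), yaw about -11°.
- **Clamp:** yaw about 1.3°, ribs' centre line at y of about -0.208.
- **Jaw gap:** fixed pad at x of about 0.6435 and sliding pad at about 0.549. The gap is about 94 mm, so the sliding jaw is not in the way.

I'll start the transit to above the jar.

Request:
move_arm(targets=[[[100, 0.045, -0.0505, 0, 0], [100, 0.045, -0.0505, 0, 0], [100, 0.045, -0.0505, 0, 0], [100, 0.045, -0.0505, 0, 0], [100, 0.045, -0.0505, 0, 0]]])

```text
time: 0.52
tool_pos: [0.2528, -0.4207, 0.2555]
tool_rot: [-0.001, 0.992, 0.13, -0.0]
contact_force: [1.5, -0.7, 0.4]
gripper_width: 0.995
grasp_force: 0.0
```

Request:
move_arm(targets=[[[100, 0.045, -0.0505, 0, 0], [100, 0.045, -0.0505, 0, 0], [100, 0.045, -0.0505, 0, 0], [100, 0.045, -0.0505, 0, 0], [100, 0.045, -0.0505, 0, 0]]])

```text
time: 0.93
tool_pos: [0.3441, -0.2395, 0.2559]
tool_rot: [-0.0, 0.992, 0.13, 0.0]
contact_force: [0.3, -0.9, -0.0]
gripper_width: 0.996
grasp_force: 0.0
```

Request:
move_arm(targets=[[[100, 0.045, -0.0505, 0, 0], [100, 0.045, -0.0505, 0, 0], [100, 0.045, -0.0505, 0, 0], [100, 0.045, -0.0505, 0, 0], [100, 0.045, -0.0505, 0, 0]]])

```text
time: 1.35
tool_pos: [0.4355, -0.0582, 0.2561]
tool_rot: [0.0, 0.992, 0.13, 0.0]
contact_force: [1.3, -0.4, -0.5]
gripper_width: 1.001
grasp_force: 0.0
```

Request:
move_arm(targets=[[[100, 0.045, -0.0505, 0, 0], [100, 0.045, -0.0505, 0, 0], [100, 0.045, -0.0505, 0, 0], [100, 0.045, -0.0505, 0, 0], [100, 0.045, -0.0505, 0, 0]]])

```text
time: 1.77
tool_pos: [0.5268, 0.1231, 0.2558]
tool_rot: [0.0, 0.991, 0.13, -0.0]
contact_force: [0.8, -0.9, 0.7]
gripper_width: 0.999
grasp_force: 0.0
```

Request:
move_arm(targets=[[[100, 0.045, -0.0505, 0, 0], [100, 0.045, -0.0505, 0, 0], [100, 0.045, -0.0505, 0, 0], [100, 0.045, -0.0505, 0, 0], [100, 0, 0, 0, 0]]])

```text
time: 2.18
tool_pos: [0.6007, 0.2711, 0.2537]
tool_rot: [-0.001, 0.991, 0.132, -0.001]
contact_force: [-0.1, -0.4, 0.0]
gripper_width: 0.995
grasp_force: 0.0
```

Request:
move_arm(targets=[[[100, 0, 0, 0, 1], [100, 0, 0, 0, 1], [100, 0, 0, 0, 1], [100, 0, 0, 0, 1], [100, 0, 0, 0, 0.3]]])

```text
time: 2.6
tool_pos: [0.5994, 0.2656, 0.2556]
tool_rot: [0.0, 0.995, -0.097, -0.001]
contact_force: [-0.4, -0.8, -0.8]
gripper_width: 0.997
grasp_force: 0.0
```

```bash
cat >> h.py <<'E'
def yaw():
    q=state()["tool_rot"]; return 2*np.degrees(np.arctan2(q[2],q[1]))   # world angle of tool x
def frac(goal):   # world goal of TCP -> total shift fractions in tool axes
    s=state(); d=np.array(goal)-s["tool_pos"]; a=np.radians(yaw()); c,k=np.cos(a),np.sin(a)
    return np.array([c*d[0]+k*d[1],k*d[0]-c*d[1],-d[2]])/.6
E
python3 - <<'E'
from h import *
np.set_printoptions(precision=4,suppress=True)
print(state()["tool_pos"],yaw(),frac([.597,.267,.256]),state()["time"])
s=snap("side","s1");t=snap("top","t1")
cr=lambda im,x,y:cv2.resize(im[y:y+100,x:x+100,::-1],None,fx=4,fy=4,interpolation=cv2.INTER_CUBIC)
cv2.imwrite("pics/c1.png",np.hstack([cr(s,215,90),cr(t,130,130)]))
E
```

```text
[0.5994 0.2656 0.2556] -11.086117558414676 [-0.0043 -0.0015 -0.0007] 2.6
```

View pics/c1.png

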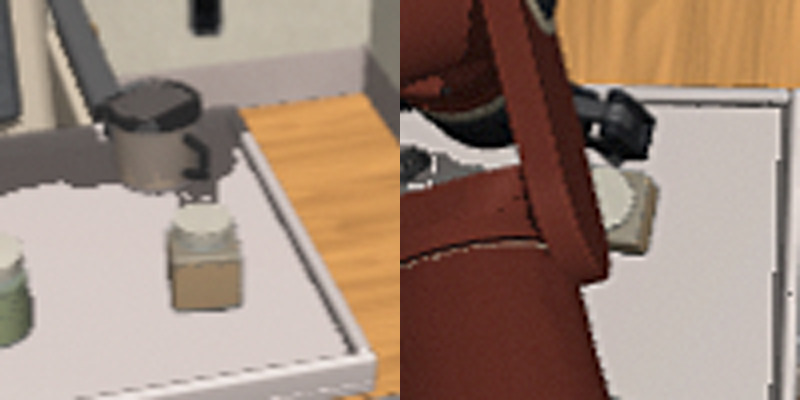

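The jar stands square to the view at side (266,153), with nothing close to the fingers. I'll descend, grip, and check.

Request:
move_arm(targets=[[[100, -0.004, -0.0015, 0.068, 0], [100, 0, 0, 0.068, 0], [100, 0, 0, 0.068, 0], [100, 0, 0, 0.068, 0], [100, 0, 0, 0.05, 0]]])

```text
time: 3.12
tool_pos: [0.5953, 0.2663, 0.0588]
tool_rot: [0.001, 0.996, -0.094, -0.002]
contact_force: [0.1, 0.6, -0.1]
gripper_width: 0.998
grasp_force: 0.0
```

Request:
move_arm(targets=[[[100, 0, 0, 0.03, 0], [100, 0, 0, 0, 0], [100, 0, 0, 0, 0]]])

```text
time: 3.37
tool_pos: [0.5965, 0.2667, 0.0438]
tool_rot: [0.001, 0.996, -0.094, -0.001]
contact_force: [-0.2, 1.6, 0.4]
gripper_width: 1.0
grasp_force: 0.0
```

Request:
move_arm(targets=[[[0, 0, 0, 0, 0], [0, 0, 0, 0, 0], [0, 0, 0, 0, 0], [0, 0, 0, 0, 0], [0, 0, 0, 0, 0]]])

```text
time: 3.78
tool_pos: [0.5996, 0.2678, 0.0484]
tool_rot: [-0.001, 0.996, -0.094, 0.003]
contact_force: [0.2, 0.1, 6.4]
gripper_width: 0.633
grasp_force: 62.8
```

Request:
move_arm(targets=[[[0, 0, 0, 0, 0], [0, 0, 0, 0, 0], [0, 0, 0, 0, 0], [0, 0, 0, 0, 0], [0, 0, 0, 0, 0]]])

```text
time: 4.2
tool_pos: [0.5996, 0.2678, 0.0484]
tool_rot: [-0.001, 0.996, -0.094, 0.002]
contact_force: [0.6, -0.1, 5.8]
gripper_width: 0.63
grasp_force: 62.8
```

It's gripped: width 53.6 mm matches the jar. The pads' swing pushed the tool up about 4 mm, so the jar's underside is about 38 mm below the TCP. Next: lift, turn, verify.

Request:
move_arm(targets=[[[0, 0, 0, -0.03, 0], [0, 0, 0, -0.06, 0], [0, 0, 0, -0.06, 0], [0, 0, 0, -0.06, 0], [0, 0, 0, -0.04, 0]]])

```text
time: 4.62
tool_pos: [0.5985, 0.2676, 0.1997]
tool_rot: [-0.001, 0.996, -0.095, 0.002]
contact_force: [0.9, -0.5, -1.0]
gripper_width: 0.628
grasp_force: 62.6
```

Request:
move_arm(targets=[[[0, 0, 0, 0, -0.8], [0, 0, 0, 0, -0.8], [0, 0, 0, 0, -0.47], [0, 0, 0, 0, 0], [0, 0, 0, 0, 0]]])

```text
time: 5.03
tool_pos: [0.5973, 0.2671, 0.195]
tool_rot: [0.0, 1.0, 0.013, -0.0]
contact_force: [-0.5, -0.3, -2.0]
gripper_width: 0.631
grasp_force: 62.4
```

```bash
python3 - <<'E'
from h import *
np.set_printoptions(precision=4,suppress=True)
print(state()["tool_pos"],yaw(),frac([.605,-.2085,.20]),state()["contact_force"])
E
```

```text
[0.5973 0.2671 0.195 ] 1.4884636243995095 [-0.0077  0.7928 -0.0083] [-0.4999 -0.2893 -1.9692]
```

Request:
move_arm(targets=[[[0, -0.001, 0.05, 0, 0], [0, -0.001, 0.066, 0, 0], [0, -0.001, 0.066, 0, 0], [0, -0.001, 0.066, 0, 0], [0, -0.001, 0.066, 0, 0]]])

```text
time: 5.45
tool_pos: [0.5992, 0.0773, 0.195]
tool_rot: [0.0, 1.0, 0.013, -0.0]
contact_force: [0.2, 0.1, -1.4]
gripper_width: 0.63
grasp_force: 62.8
```

Request:
move_arm(targets=[[[0, -0.001, 0.066, 0, 0], [0, -0.001, 0.066, 0, 0], [0, -0.001, 0.066, 0, 0], [0, 0, 0.066, 0, 0], [0, 0, 0.066, 0, 0]]])

```text
time: 5.87
tool_pos: [0.6028, -0.1211, 0.1951]
tool_rot: [-0.0, 1.0, 0.013, 0.0]
contact_force: [0.7, 0.2, -1.7]
gripper_width: 0.634
grasp_force: 62.8
```

Request:
move_arm(targets=[[[0, 0, 0.066, 0, 0], [0, 0, 0.05, 0, 0], [0, 0, 0.033, 0, 0], [0, 0, 0, 0, 0], [0, 0, 0, 0, 0]]])

```text
time: 6.28
tool_pos: [0.6054, -0.2094, 0.1948]
tool_rot: [-0.0, 1.0, 0.012, -0.0]
contact_force: [0.1, 0.9, -1.7]
gripper_width: 0.629
grasp_force: 62.9
```

```bash
python3 - <<'E'
from h import *
np.set_printoptions(precision=4,suppress=True)
print(state()["tool_pos"],yaw(),frac([.605,-.2085,.20]),state()["contact_force"])
s=snap("side","s2");t=snap("top","t2")
cr=lambda im,x,y,w,h:cv2.resize(im[y:y+h,x:x+w,::-1],None,fx=4,fy=4,interpolation=cv2.INTER_CUBIC)
cv2.imwrite("pics/c2.png",cr(s,210,170,190,150))
E
```

```text
[ 0.6054 -0.2094  0.1948] 1.3912908476472923 [-0.0006 -0.0016 -0.0087] [ 0.0522  0.872  -1.6669]
```

View pics/c2.png

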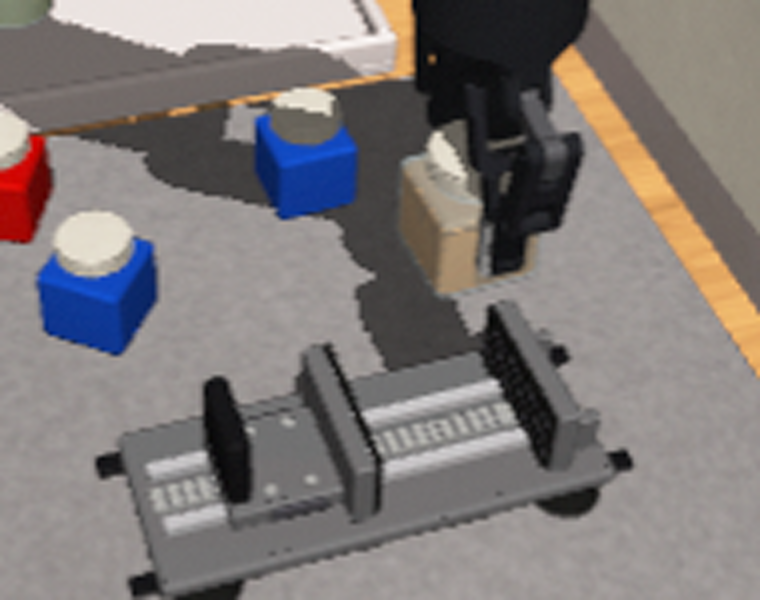

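```bash
python3 - <<'E'
from h import *
np.set_printoptions(precision=4,suppress=True)
S=lambda *P:[(210+x/4-.4,170+y/4-.4) for x,y in P]
print("jar bottom corners near-left,near-right",onz("side",S((442,296),(533,272)),.1564)[:,:2])
print("jar bottom far-left",onz("side",S((403,232)),.1564)[:,:2])
print("near rib near edge: fixed end, slide end, rear",onz("side",S((528,441),(383,475),(167,534)),.026)[:,:2])
print("far rib far edge: fixed end, slide end, rear",onz("side",S((500,381),(362,410),(147,464)),.026)[:,:2])
print("fixed wall top face corners: pad-near, pad-far, back-near",onz("side",S((555,410),(487,310),(575,405)),.064)[:,:2])
print("slide wall top: pad-near,pad-far, back-near",onz("side",S((380,455),(328,345),(352,462)),.064)[:,:2])
E
```

```text
jar bottom corners near-left,near-right [[ 0.5826 -0.2344]
 [ 0.6298 -0.2308]]
jar bottom far-left [[ 0.5789 -0.1882]]
near rib near edge: fixed end, slide end, rear [[ 0.6419 -0.2305]
 [ 0.5604 -0.2316]
 [ 0.4436 -0.2384]]
far rib far edge: fixed end, slide end, rear [[ 0.6429 -0.1871]
 [ 0.563  -0.1868]
 [ 0.4428 -0.1923]]
fixed wall top face corners: pad-near, pad-far, back-near [[ 0.6474 -0.2431]
 [ 0.6392 -0.1676]
 [ 0.6586 -0.2427]]
slide wall top: pad-near,pad-far, back-near [[ 0.552  -0.2471]
 [ 0.5481 -0.1695]
 [ 0.5372 -0.2476]]
```

Request:
move_arm(targets=[[[0, 0, 0, 0.05, 0], [0, 0, 0, 0.05, 0], [0, 0, 0, 0.05, 0], [0, 0, 0, 0.03, 0], [0, 0, 0, 0.02, 0]]])

```text
time: 6.8
tool_pos: [0.6041, -0.206, 0.0717]
tool_rot: [-0.001, 1.0, 0.015, -0.002]
contact_force: [-0.1, -0.9, -1.6]
gripper_width: 0.629
grasp_force: 62.8
```

Request:
move_arm(targets=[[[0, 0, 0, 0.003, 0], [0, 0, 0, 0.003, 0], [0, 0, 0, 0.003, 0], [0, 0, 0, 0, 0], [0, 0, 0, 0, 0]]])

```text
time: 7.22
tool_pos: [0.6068, -0.2089, 0.0715]
tool_rot: [0.001, 1.0, 0.014, 0.001]
contact_force: [-0.2, 0.7, -1.7]
gripper_width: 0.631
grasp_force: 62.8
```

Request:
move_arm(targets=[[[0, 0, 0, 0.002, 0], [0, 0, 0, 0.002, 0], [0, 0, 0, 0.002, 0], [0, 0, 0, 0, 0], [0, 0, 0, 0, 0]]])

```text
time: 7.63
tool_pos: [0.6055, -0.2086, 0.0659]
tool_rot: [-0.0, 1.0, 0.014, -0.0]
contact_force: [0.7, -0.4, -1.9]
gripper_width: 0.626
grasp_force: 62.8
```

Request:
move_arm(targets=[[[0, 0, 0, 0.002, 0], [0, 0, 0, 0.002, 0], [0, 0, 0, 0, 0], [0, 0, 0, 0, 0]]])

```text
time: 7.97
tool_pos: [0.6059, -0.2087, 0.0644]
tool_rot: [0.0, 1.0, 0.014, 0.0]
contact_force: [-2.3, 1.0, 5.2]
gripper_width: 0.63
grasp_force: 63.4
```

The jar is down on the ribs, with about 7 N on them at the predicted height. Next I press it toward the fixed jaw.

Request:
move_arm(targets=[[[0, 0.002, 0, -0.001, 0], [0, 0.003, 0, 0, 0], [0, 0.003, 0, 0, 0], [0, 0.003, 0, 0, 0], [0, 0, 0, 0, 0]]])

```text
time: 8.38
tool_pos: [0.6129, -0.2085, 0.0645]
tool_rot: [0.0, 1.0, 0.014, 0.0]
contact_force: [-0.7, -0.6, 2.6]
gripper_width: 0.631
grasp_force: 63.2
```

Request:
move_arm(targets=[[[0, 0.002, 0, 0, 0], [0, 0.002, 0, 0, 0], [0, 0, 0, 0, 0], [0, 0, 0, 0, 0]]])

```text
time: 8.72
tool_pos: [0.6149, -0.2084, 0.0645]
tool_rot: [0.0, 1.0, 0.014, 0.0]
contact_force: [-1.7, -0.1, 3.5]
gripper_width: 0.629
grasp_force: 63.4
```

Request:
move_arm(targets=[[[0, 0.002, 0, 0, 0], [0, 0.002, 0, 0, 0], [0, 0, 0, 0, 0], [0, 0, 0, 0, 0]]])

```text
time: 9.05
tool_pos: [0.6171, -0.2083, 0.0645]
tool_rot: [0.0, 1.0, 0.014, -0.0]
contact_force: [-3.4, -0.5, 4.6]
gripper_width: 0.628
grasp_force: 63.4
```

Request:
move_arm(targets=[[[0, 0.002, 0, 0, 0], [0, 0, 0, 0, 0], [0, 0, 0, 0, 0]]])

```text
time: 9.3
tool_pos: [0.6172, -0.2083, 0.0645]
tool_rot: [-0.0, 1.0, 0.014, -0.002]
contact_force: [-8.2, -0.5, 8.0]
gripper_width: 0.627
grasp_force: 63.5
```

Request:
move_arm(targets=[[[0, 0.002, 0, 0, 0], [0, 0, 0, 0, 0], [0, 0, 0, 0, 0], [0, 0, 0, 0, 0]]])

```text
time: 9.63
tool_pos: [0.6173, -0.2083, 0.0645]
tool_rot: [-0.0, 1.0, 0.014, -0.003]
contact_force: [-13.1, -0.3, 9.9]
gripper_width: 0.632
grasp_force: 63.5
```

Request:
move_arm(targets=[[[0, -0.003, 0, -0.001, 0], [0, 0, 0, 0, 0], [0, 0, 0, 0, 0]]])

```text
time: 9.88
tool_pos: [0.6171, -0.2082, 0.0645]
tool_rot: [-0.0, 1.0, 0.014, -0.001]
contact_force: [-3.9, -0.5, 3.3]
gripper_width: 0.632
grasp_force: 63.0
```

Request:
move_arm(targets=[[[66, 0, 0, 0, 0], [70, 0, 0, 0, 0], [75, 0, 0, 0, 0], [90, 0, 0, 0, 0], [100, 0, 0, 0, 0]]])

```text
time: 10.3
tool_pos: [0.618, -0.2081, 0.0648]
tool_rot: [-0.0, 1.0, 0.014, 0.0]
contact_force: [0.4, 0.1, -0.3]
gripper_width: 0.993
grasp_force: 0.0
```

Request:
move_arm(targets=[[[100, 0, 0, 0, 0], [100, 0, 0, 0, 0], [100, 0, 0, 0, 0]]])

```text
time: 10.55
tool_pos: [0.6178, -0.2082, 0.0649]
tool_rot: [0.0, 1.0, 0.014, 0.0]
contact_force: [0.5, 0.4, 0.2]
gripper_width: 1.0
grasp_force: 0.0
```

Request:
move_arm(targets=[[[100, 0, 0, -0.015, 0], [100, 0, 0, -0.04, 0], [100, 0, 0, -0.06, 0], [100, 0, 0, -0.06, 0], [100, 0, 0, -0.04, 0]]])

```text
time: 10.97
tool_pos: [0.6189, -0.2087, 0.1988]
tool_rot: [0.001, 1.0, 0.014, 0.002]
contact_force: [0.7, -0.1, 0.6]
gripper_width: 1.0
grasp_force: 0.0
```

Request:
move_arm(targets=[[[0, -0.05, 0, 0, 0], [0, -0.065, 0, 0, 0], [0, -0.065, 0, 0, 0], [0, -0.065, 0, 0, 0], [0, -0.05, 0, 0, 0]]])

```text
time: 11.38
tool_pos: [0.4385, -0.2127, 0.1943]
tool_rot: [0.0, 1.0, 0.014, -0.0]
contact_force: [0.1, -0.5, 0.7]
gripper_width: 0.299
grasp_force: 0.0
```

```bash
python3 - <<'E'
from h import *
np.set_printoptions(precision=4,suppress=True)
print(state()["tool_pos"],yaw(),frac([.438,-.212,.075]),state()["contact_force"],state()["gripper_width"])
s=snap("side","s3");t=snap("top","t3")
cr=lambda im,x,y,w,h,k:cv2.resize(im[y:y+h,x:x+w,::-1],None,fx=k,fy=k,interpolation=cv2.INTER_CUBIC)
a=cr(s,220,200,160,125,4);b=cr(t,310,140,80,125,4)
cv2.imwrite("pics/c3.png",cv2.resize(np.hstack([a,b]),None,fx=.83,fy=.83))
E
```

```text
[ 0.4385 -0.2127  0.1943] 1.5666632491799104 [-0.0009 -0.0013  0.1988] [ 0.1373 -0.5138  0.7253] 0.2986165967892827
```

View pics/c3.png

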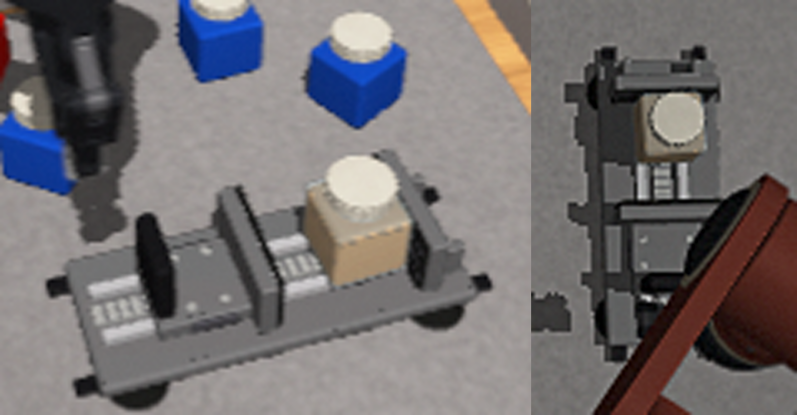

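The crop shows the jar upright on the ribs, midway across, with its face on the fixed pad (left crop about (358,230)). The handle is clear at (155,265). I'll lower the shut fingers behind the handle.

Request:
move_arm(targets=[[[0, 0, 0, 0.03, 0], [0, 0, 0, 0.05, 0], [0, 0, 0, 0.05, 0], [0, 0, 0, 0.04, 0], [0, 0, 0, 0.028, 0]]])

```text
time: 11.9
tool_pos: [0.4406, -0.2125, 0.0732]
tool_rot: [-0.001, 1.0, 0.014, -0.001]
contact_force: [-0.0, -0.6, -0.0]
gripper_width: -0.002
grasp_force: 0.0
```

Request:
move_arm(targets=[[[0, 0.006, 0, 0, 0], [0, 0.006, 0, 0, 0], [0, 0.006, 0, 0, 0], [0, 0, 0, 0, 0], [0, 0, 0, 0, 0]]])

```text
time: 12.32
tool_pos: [0.4531, -0.2135, 0.0771]
tool_rot: [0.001, 1.0, 0.014, 0.001]
contact_force: [-1.1, -1.1, 1.0]
gripper_width: -0.0
grasp_force: 0.0
```

Request:
move_arm(targets=[[[0, 0.006, 0, 0, 0], [0, 0.006, 0, 0, 0], [0, 0.006, 0, 0, 0], [0, 0.006, 0, 0, 0], [0, 0.006, 0, 0, 0]]])

```text
time: 12.73
tool_pos: [0.4685, -0.2124, 0.0753]
tool_rot: [-0.0, 1.0, 0.014, -0.002]
contact_force: [-8.6, 0.3, 6.5]
gripper_width: -0.0
grasp_force: 4.2
```

Request:
move_arm(targets=[[[0, 0.006, 0, 0, 0], [0, 0.006, 0, 0, 0], [0, 0.006, 0, 0, 0], [0, 0, 0, 0, 0], [0, 0, 0, 0, 0]]])

```text
time: 13.15
tool_pos: [0.4797, -0.212, 0.0752]
tool_rot: [-0.0, 1.0, 0.014, -0.001]
contact_force: [-4.2, 0.3, 4.1]
gripper_width: 0.002
grasp_force: 2.5
```

Request:
move_arm(targets=[[[0, 0.005, 0, 0, 0], [0, 0.005, 0, 0, 0], [0, 0.005, 0, 0, 0], [0, 0.004, 0, 0, 0], [0, 0.003, 0, 0, 0]]])

```text
time: 13.57
tool_pos: [0.4922, -0.2115, 0.0751]
tool_rot: [-0.0, 1.0, 0.014, -0.003]
contact_force: [-8.0, -0.0, 6.3]
gripper_width: -0.001
grasp_force: 4.1
```

Request:
move_arm(targets=[[[0, 0.002, 0, 0, 0], [0, 0.002, 0, 0, 0], [0, 0.002, 0, 0, 0], [0, 0, 0, 0, 0]]])

```text
time: 13.9
tool_pos: [0.4959, -0.2114, 0.0751]
tool_rot: [-0.0, 1.0, 0.014, -0.002]
contact_force: [-7.6, 1.0, 5.8]
gripper_width: -0.002
grasp_force: 3.7
```

Request:
move_arm(targets=[[[0, 0.002, 0, 0, 0], [0, 0.002, 0, 0, 0], [0, 0, 0, 0, 0]]])

```text
time: 14.15
tool_pos: [0.4983, -0.2113, 0.075]
tool_rot: [-0.001, 1.0, 0.014, -0.002]
contact_force: [-7.4, 0.8, 5.3]
gripper_width: 0.001
grasp_force: 3.7
```

Request:
move_arm(targets=[[[0, 0.002, 0, 0, 0], [0, 0.001, 0, 0, 0], [0, 0, 0, 0, 0]]])

```text
time: 14.4
tool_pos: [0.4998, -0.2112, 0.075]
tool_rot: [-0.001, 1.0, 0.014, -0.003]
contact_force: [-8.7, 1.6, 7.0]
gripper_width: -0.001
grasp_force: 4.3
```

Request:
move_arm(targets=[[[0, 0.002, 0, 0, 0], [0, 0.001, 0, 0, 0], [0, 0, 0, 0, 0]]])

```text
time: 14.65
tool_pos: [0.5008, -0.2112, 0.075]
tool_rot: [-0.001, 1.0, 0.014, -0.004]
contact_force: [-12.3, 0.3, 8.9]
gripper_width: 0.003
grasp_force: 6.1
```

Request:
move_arm(targets=[[[0, 0.002, 0, 0, 0], [0, 0, 0, 0, 0], [0, 0, 0, 0, 0]]])

```text
time: 14.9
tool_pos: [0.5008, -0.2112, 0.075]
tool_rot: [-0.001, 1.0, 0.014, -0.006]
contact_force: [-18.2, 1.1, 12.5]
gripper_width: -0.002
grasp_force: 8.7
```

Request:
move_arm(targets=[[[0, 0.001, 0, 0, 0], [0, 0, 0, 0, 0], [0, 0, 0, 0, 0], [0, 0, 0, 0, 0]]])

```text
time: 15.23
tool_pos: [0.5008, -0.2112, 0.075]
tool_rot: [-0.001, 1.0, 0.014, -0.006]
contact_force: [-19.1, 0.9, 14.9]
gripper_width: -0.003
grasp_force: 10.0
```

The jaw is home and steady at about 20 N, so I'll back off straight and raise the tool.

Request:
move_arm(targets=[[[0, -0.003, 0, 0, 0], [0, -0.005, 0, 0, 0], [0, -0.015, 0, 0, 0], [0, -0.03, 0, 0, 0], [0, 0, 0, 0, 0]]])

```text
time: 15.65
tool_pos: [0.471, -0.2117, 0.0743]
tool_rot: [-0.0, 1.0, 0.013, -0.001]
contact_force: [-0.3, -0.0, -0.6]
gripper_width: 0.003
grasp_force: 0.0
```

Request:
move_arm(targets=[[[0, 0, 0, -0.04, 0], [0, 0, 0, -0.06, 0], [0, -0.05, 0, -0.04, 0], [0, -0.05, 0, 0, 0], [0, 0, 0, 0, 0]]])

```text
time: 16.07
tool_pos: [0.4114, -0.2141, 0.1606]
tool_rot: [0.001, 1.0, 0.013, 0.001]
contact_force: [-0.2, 0.1, -0.8]
gripper_width: -0.001
grasp_force: 0.0
```

```bash
python3 - <<'E'
from h import *
s=snap("side","s4");t=snap("top","t4"); print(state()["tool_pos"],state()["contact_force"],state()["time"])
cr=lambda im,x,y,w,h,k:cv2.resize(im[y:y+h,x:x+w,::-1],None,fx=k,fy=k,interpolation=cv2.INTER_CUBIC)
a=cr(s,220,200,160,125,4);b=cr(t,310,140,80,125,4)
cv2.imwrite("pics/c4.png",cv2.resize(np.hstack([a,b]),None,fx=.83,fy=.83))
E
```

```text
[ 0.41311822 -0.21390521  0.15937094] [ 0.55319872 -0.60553444  0.26254075] 16.1667
```

View pics/c4.png

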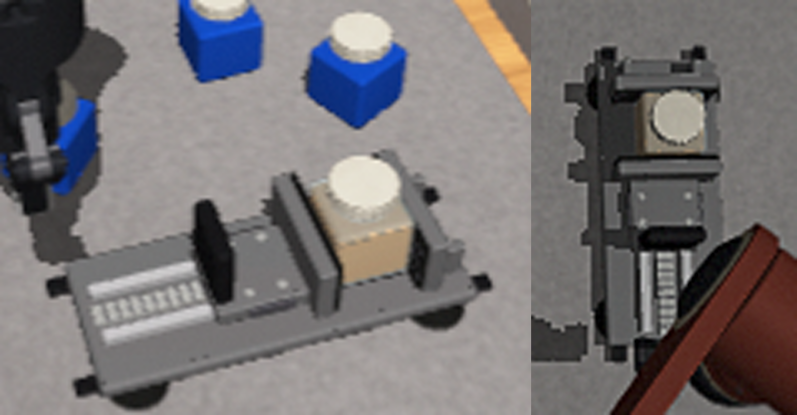

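The jar stands between both pads, upright on the ribs at left crop (360,225), with the sliding jaw against it. The robot is touching nothing, so I hand the job in.

```bash
python3 -c "
from plant import job; print(job.job_done())"
```

```text
the job is handed in; nothing more can be done
None
```

The square jar stands on the two ribs against the fixed jaw, and the sliding jaw was closed on it with about 20 N; the job was handed in at about 16 s with the robot touching nothing.

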